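# Close up the shop till

## Task

The shop's till drawer has been left open with the green lid of its coin tray standing up. Using only the fingertips, first press the lid down flat over the coins, and then gently push the drawer fully shut without slamming or forcing it. Do not pinch or lift anything, leave the jam jar, the flask and the card reader where they are, and finish clear of everything.

Things in the scene. Friction and masses are not known exactly. Their poses are not given: they have to be found in the camera images.
- till: dark steel till cabinet fixed to the counter, 340 deep (x) x 252 wide (y) x 105 high. Origin on the counter under the middle of its front edge, where the drawer's outer front face lies when shut (the top plate's front edge, 93 to 105 high, is then flush above it). x points into the cabinet (the drawer is pushed shut along +x), z up. It is turned up to 0.45 rad from the world axes.
- drawer (a joint): opening of the till drawer in m: 0 = fully shut (a hard stop), 0.19 = fully out; it starts at 0.135 to 0.17. It slides along the till's -x as it opens, with about 3 N of friction plus slight damping (8 N per m/s), and stays where it is left (no latch, no spring). Moving mass about 1.2 to 2 kg.
- drawer_front (a point): middle of the top edge of the drawer's outer front face, 88 above the counter. The flat grey front panel is 230 wide, 15 thick (on the +x side of this point) and spans 10 to 88 above the counter; no handle, only a flush lock. Axes parallel to the till's. The coin tray is just behind the panel: the lid's hinge is 125 behind (+x of) the outer face.
- lid (a joint): angle of the coin tray's lid in rad: 0 = lying flat on the tray (a hard stop), about 1.57 = upright; it starts at 0.75 to 1.25, its free edge up. The hinge is stiff (0.12 N m, about 1 to 2 N at the free edge), so the lid stays at whatever angle it is left; it does not fall or spring back.
- lid_hinge (a point): middle of the lid's hinge line, at the underside of its far edge, 76.5 above the counter; travels with the drawer. The line runs along the till's y. The green lid is a flat plate 105 from hinge to free edge, 200 wide, 5 thick; flat, it reaches from the hinge towards the till's -x (the robot), its top 81.5 above the counter. Opening, its free edge rises and swings back towards the till's +x.
- lid_edge (a point): middle of the lid's free edge, on its upper face (the face that looks up when flat); it moves with the lid. 105 from the hinge along the lid and 5 off its underside.
- jam_jar_mid (a point): centre of a loose amber jam jar with a brass-coloured cap, 66 in diameter, 95 high, upright on the counter beside the drawer. Not to be moved.
- flask_mid (a point): centre of a loose aluminium drinking flask with a black cap, 64 in diameter, 165 high, upright on the counter beside the drawer. Not to be moved.
- card_reader_mid (a point): centre of a loose white card reader, 120 x 70 x 22 high, lying on the counter beside the drawer or near its front left corner (any of the three loose things may stand in any of the three places). Not to be moved.

How it is judged (in metres and radians):
On the way, in this order (a step that is already met when the one before it is completed fails the run):
1. the lid lies flat on the coin tray (within 0.06 rad) while the drawer is still open (value of joint lid below 0.06 rad and value of joint drawer above 0.09 m), for 0.2 s.
2. the drawer is pushed fully shut (within 4 mm) with the lid flat (value of joint lid below 0.06 rad and value of joint drawer below 0.004 m), for 0.2 s.
At the end, for the whole second after the job is handed in: the lid lies flat (within 0.06 rad), the drawer is fully shut (within 4 mm) and at rest, and the jar, flask and card reader stand within 15 mm of where they were (all of step 2 and velocity of joint drawer between -0.01 and 0.01 m/s and distance of each of jam_jar_mid, flask_mid, card_reader_mid from where it was at the start of the episode below 0.015 m); the robot touches nothing.
It fails at once if the fingers force the drawer or its lid (over 45 N) (contact force between the fingers and drawer above 45 N).
It fails at once if the drawer is pushed in (to within 90 mm of shut) while the lid is still up, which would jam the lid against the cabinet (value of joint lid above 0.2 rad and value of joint drawer below 0.09 m).
It fails at once if the drawer is slammed (closing faster than 0.5 m/s) (velocity of joint drawer below -0.5 m/s).
It fails at once if the lid is lifted or swung further open, to upright (value of joint lid above 1.45 rad).
It fails at once if the jam jar, flask or card reader is lifted, carried, knocked over or pushed away (moved 15 mm) (distance of any of jam_jar_mid, flask_mid, card_reader_mid from where it was at the start of the episode above 0.015 m).
It also fails if it takes over 56 s, if anything falls off the work surface, if the arm or the gripper's body presses on something with over 40 N, if the wrist force passes 120 N, or if a joint passes its speed limit or range.

## Robot

A 6-joint arm with a two-finger parallel gripper is mounted at the origin on the work surface. World frame = base frame: x ahead of the robot, y to its left, z up, the work surface at z = 0. Lengths are in mm, angles in rad, forces in N, time in s.
With the tool pointing down it reaches from about 350 to 875 mm from the base axis. Payload 4.2 kg.
Tool frame: the origin (TCP) lies midway between the tips of the shut fingers; the grasp point (between the pads) lies ctrl.hold_point_z behind it (ctrl.hold_point_z is the distance from the TCP to the grasp point, in mm); z points along the fingers, y is the line along which they close (so a half turn about z gives the same grasp; the last joint's range is limited). The gripper opens to 85 mm and grips with 20 to 120 N. Pads are 22 mm wide; open, the fingers measure 114 mm over their backs; the gripper's body (76 mm by 85 mm) begins 54 mm behind the grasp point. The pads swing forward as they close: fully open they stand 13 mm farther back than shut.
Start: joints at [1.536, 0.385, 0.008, 0, -1.194, -0.259], TCP at [180.962, 598.207, 231.312] pointing down, gripper open.
Joint ranges: [-3.14, 3.14], [-1.21, 2.06], [-1.07, 1.41], [-3.16, 2.05], [-2.99, -0.16], [-3.1, 3.1]. Speed limits (rad/s): [2.79, 2.79, 3.14, 3.14, 3.14, 3.14].

## Interface

Orientations are given as a rotation vector (axis times angle).
In Python, from rig import ctrl gives the robot as it stands. The module is installed in compiled form; this text tells all that it offers.
- The arm moves only by the tool step_arm, never from a script. Its argument "moves" is a list of rows, each a list of 6 numbers: the shift along the world's x, y, z each as a share of 20 mm, from -1 to 1, then the turn, a rotation vector about the world's x, y, z each as a share of 0.08 rad, from -1 to 1. In form: [[x, y, z, rx, ry, rz], ...]. A call has 1 to 20 rows; each row shifts and turns the commanded pose from where the row before left it; what a row does not reach is not made up. A row lasts 1/12 s, in which the tool goes at most 41.7 mm and 7.16 degrees, less where a joint would pass 70% of its speed; a pose out of reach is approached as far as the arm can. A call with a number of a shift or a turn outside -1 to 1 is refused whole. A call with a gripper value outside its range is refused whole. "claw" is the finger opening in mm, from 0 to 85.4, set as the call begins (left out, the last holds). The fingers move at their own pace and stop on an object; the grip force is fixed at half the most. Time passes only in rows, so rows that do not move let the fingers close. It gives the time, the measured TCP pose, the force, the opening and the grip force at its end, in the units of the state.
- ctrl.get_state(): the state, without advancing time (a new reading comes with each control period).
- ctrl.read_camera(name): name is "side" or "top" or "wrist"; returns the picture (384x512x3 uint8, red, green, blue); there is no depth.
- ctrl.get_calibration(name): a dict with "fovy" (degrees; the focal length in pixels is half the picture's height over the tangent of half this angle, whatever the lens; pixels are square), "cx", "cy" (the principal point, pixels), "origin" and "attitude" of the camera in the world; the wrist camera has in their place "mount" (4x4, takes a point from camera to tool coordinates, whose origin is the TCP and whose axes are the flange's). Camera axes: x right, y down, z forward; pixel columns grow to the right and rows downward; lengths in mm; the calibration is good to about 2 mm. The wrist camera is an equidistant fisheye: a pixel r from the principal point sees the ray r / f radians off the axis. A picture is of the moment at which its call begins: read the wrist's pose just before it. get_calibration takes no time and is no camera call.
- ctrl.sign_off(): hands the job in; it is judged then, once.
The state is a dict: "t": time; "q": joint angles; "dq": joint speeds; "tau": joint torques, N m; "eef_pos": TCP position; "eef_rot": TCP orientation; "contact_force": force on the tool from outside, world axes, zero at the start; "wrist_torque": the same for the moment, N m; "gripper_width": opening from 0.0 (shut) to 1.0 (fully open); "finger_force": force on a finger pad.
Only numpy, scipy, OpenCV 4.12 (cv2) and the standard library are available. Lean on these libraries where they do the work, as an engineer would, in place of code of your own. Each camera call takes 0.05 s, during which the arm holds its last target. There are 200 camera calls.

## Working session

There is one attempt and no reset: what is moved stays moved. The work goes in short steps, Python scripts to look and compute and a tool call to move; the robot and the scene stay as the last step left them, time stands still between calls to the robot, and variables do not carry over. Pictures are saved under pics/ and viewed, at most 10 in all, crops included, and the job is handed in when it is done.

Besides the shell and the picture viewer there is one more tool, called after "Call:" in YAML: its name, and indented under it one key for each argument. step_arm: Moves the arm, as the interface text tells. Its arguments: {"type":"object","properties":{"moves":{"type":"array","items":{"type":"array","items":{"type":"number"}}},"claw":{"type":"number"}},"required":["moves"]}

```bash
mkdir -p pics
python3 - <<'E'
from rig import ctrl
import cv2,numpy as np
s=ctrl.get_state();print(s)
for n in("side","top"):
    cv2.imwrite(f"pics/{n}0.png",ctrl.read_camera(n)[:,:,::-1]);print(n,ctrl.get_calibration(n))
print(ctrl.get_calibration("wrist"),ctrl.hold_point_z)
a=cv2.imread("pics/side0.png");b=cv2.imread("pics/top0.png")
cv2.imwrite("pics/both.png",cv2.resize(np.vstack([a,b]),(400,600)) )
E
```

```text
{'t': 0.0, 'q': array([ 1.53561293e+00,  3.85552023e-01,  6.59514011e-03, -4.94996803e-04,
       -1.19399028e+00, -2.58583792e-01]), 'dq': array([ 2.49835224e-05,  1.84703632e-04, -7.25501716e-04,  5.70193013e-04,
       -1.80010454e-03,  9.22137468e-04]), 'tau': array([ 2.10531198e-04, -3.92294168e+01,  1.88400006e+01,  4.18600693e+00,
       -4.65974532e-03,  3.01854861e-06]), 'eef_pos': array([180.79810149, 597.65660313, 230.21290404]), 'eef_rot': array([ 3.10555680e+00, -4.59754189e-01, -3.41342595e-04]), 'contact_force': array([ 0.16493924, -1.25596169, -0.25133801]), 'wrist_torque': array([-0.03395688, -0.03499578, -0.02175759]), 'finger_force': 0.0, 'gripper_width': 1.0007525386793124}
side {'fovy': 42.26615069515444, 'cx': 259.07962002733416, 'cy': 197.82034304900245, 'origin': array([ 194.99516354, -793.09032673,  921.48387877]), 'attitude': array([-2.2768042 ,  0.48322728, -0.21020881])}
top {'fovy': 44.98216707937513, 'cx': 254.0573940004414, 'cy': 186.87388578829732, 'origin': array([ 468.81925794,   65.58340877, 1362.54051482]), 'attitude': array([-2.20240264,  2.17189591, -0.07699146])}
{'fovy': 65.70646984690485, 'cx': 258.310126823717, 'cy': 191.74799922741502, 'mount': array([[ 2.12685004e-04, -9.53793276e-01, -3.00463545e-01,
         7.69075844e+01],
       [ 9.99999404e-01,  5.24553190e-04, -9.57288940e-04,
         1.42683258e+00],
       [ 1.07066486e-03, -3.00463162e-01,  9.53792819e-01,
        -1.42807136e+02],
       [ 0.00000000e+00,  0.00000000e+00,  0.00000000e+00,
         1.00000000e+00]])} 18.700000000000003
```

View pics/side0.png

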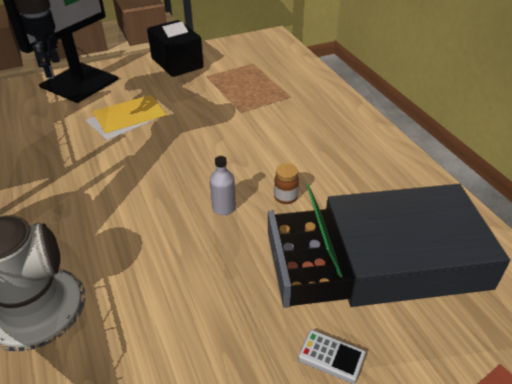

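View pics/top0.png

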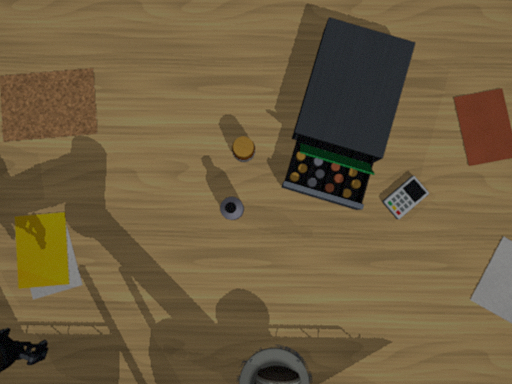

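The side view shows the open drawer with the lid's near-vertical green edge running from (309,187) to (340,275). The top view shows the drawer front from about (283,186) to (362,207), the lid at about (335,158), the jar at (244,148), the flask at (232,208) and the reader at (406,197).

```bash
cat > h.py <<'E'
import numpy as np,cv2
from rig import ctrl
from scipy.spatial.transform import Rotation as R
def ray(n,u,v):
    c=ctrl.get_calibration(n);f=192/np.tan(np.radians(c['fovy']/2))
    d=R.from_rotvec(c['attitude']).as_matrix()@np.array([(u-c['cx'])/f,(v-c['cy'])/f,1]);return np.array(c['origin']),d
def onz(n,u,v,z):
    o,d=ray(n,u,v);return o+d*(z-o[2])/d[2]
def tri(u1,v1,u2,v2):
    o,d=ray('top',u1,v1);p,e=ray('side',u2,v2)
    s=np.linalg.lstsq(np.c_[d,-e],p-o,rcond=None)[0];a=o+s[0]*d;b=p+s[1]*e
    return (a+b)/2,np.linalg.norm(a-b)
E
python3 - <<'E'
from h import *
a=cv2.imread("pics/side0.png");b=cv2.imread("pics/top0.png")
for n,im in(("side",a),("top",b)):
    m=cv2.inRange(cv2.cvtColor(im,cv2.COLOR_BGR2HSV),(50,120,40),(80,255,255))
    k,l,st,_=cv2.connectedComponentsWithStats(m);i=1+np.argmax(st[1:,4]);p=np.argwhere(l==i)[:,::-1]
    print(n,st[i],cv2.boxPoints(cv2.minAreaRect(p.astype(np.float32))).round(1).tolist())
A=cv2.resize(a[175:310,255:390],None,fx=4.4,fy=4.4,interpolation=cv2.INTER_CUBIC)[:,:400]
B=cv2.resize(b[130:215,275:385],None,fx=7,fy=7,interpolation=cv2.INTER_CUBIC)
cv2.imwrite("pics/A.png",cv2.convertScaleAbs(A,alpha=1.8));cv2.imwrite("pics/B.png",cv2.convertScaleAbs(B,alpha=1.8))
for q in((295,138),(376,158),(331,20),(413,41)):print('cab',q,onz('top',*q,105).round(0))
for n,q,z in(('jar',(244,148),95),('flask',(232,208),165),('reader',(406,197),22)):print(n,onz('top',*q,z).round(0))
E
```

```text
side [309 190  33  88 387] [[306.20001220703125, 191.0], [312.29998779296875, 188.89999389648438], [342.20001220703125, 276.6000061035156], [336.1000061035156, 278.70001220703125]]
top [300 144  74  31 574] [[298.3999938964844, 152.8000030517578], [301.20001220703125, 143.1999969482422], [375.6000061035156, 165.3000030517578], [372.70001220703125, 175.0]]
cab (295, 138) [691. -46. 105.]
cab (376, 158) [ 639. -268.  105.]
cab (331, 20) [1025. -144.  105.]
cab (413, 41) [ 968. -372.  105.]
jar [663.  93.  95.]
flask [496. 120. 165.]
reader [ 538. -376.   22.]
```

View pics/B.png

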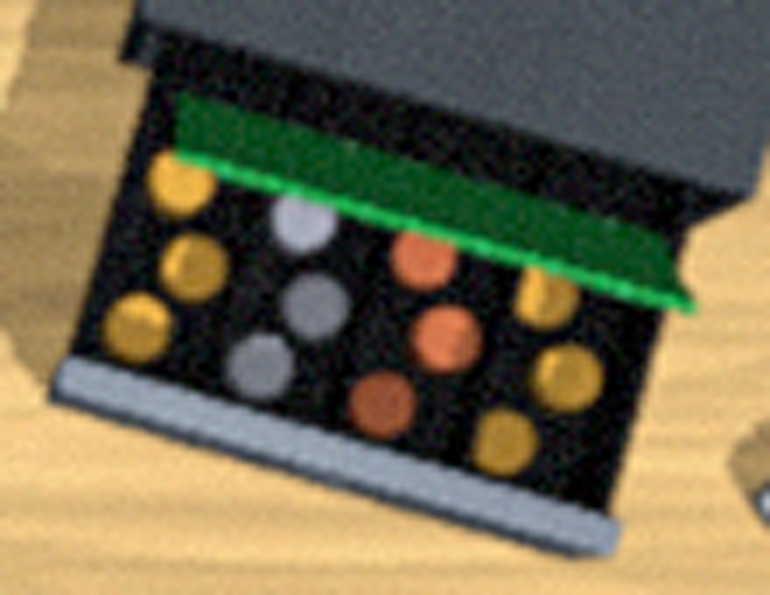

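View pics/A.png

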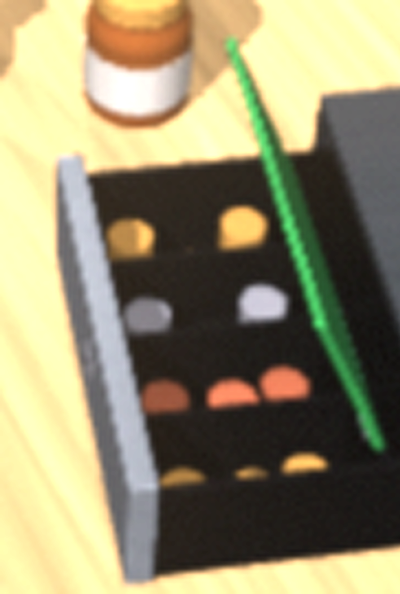

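B shows the front's outer top edge from (283.3,185.4) to (361.4,208.6) and the lid's free edge from (300,152) to (374,173.5), in full-picture pixels. A shows the same lid edge from (307.3,184.1) to (341,276.6), and the panel's outer top edge from (268.6,212) to (284.5,286.4).

Run:
```python
from h import *
L,d1=tri(300,152.1,307.3,184.1);Rr,d2=tri(373.9,173.6,340.9,276.6)
print('lid',L.round(),d1,Rr.round(),d2)
fl=onz('top',283.3,185.4,88);fr=onz('top',361.4,208.6,88)
print('front',fl.round(),fr.round(),np.linalg.norm(fl-fr),'side',onz('side',268.6,212.5,88).round(),onz('side',284.5,286.4,88).round())
for n,v in(('front',fr-fl),('lid',Rr-L),('cabf',[-52,-222]),('cabside',[334,-98])):print(n,np.degrees(np.arctan2(v[1],v[0])))
b=cv2.imread("pics/top0.png")
# cabinet top mask (blue-ish dark grey)
m=cv2.inRange(b,(45,38,35),(90,80,75))
m=cv2.morphologyEx(m,cv2.MORPH_OPEN,np.ones((5,5)))
k,l,st,_=cv2.connectedComponentsWithStats(m)
for i in range(1,k):
  if st[i,4]>2000:
    p=np.argwhere(l==i)[:,::-1].astype(np.float32);r=cv2.boxPoints(cv2.minAreaRect(p));print(st[i],r.round(1).tolist())
    for q in r: print(onz('top',*q,105).round(1))
```

```text
lid [643. -54. 169.] 0.9626396825579536 [ 605. -268.   97.] 17.080560974985747
front [562. -16.  88.] [ 501. -232.   88.] 223.64109720915084 side [560. -27.  88.] [ 498. -239.   88.]
front -105.79990664074191
lid -100.23702018556001
cabf -103.18296515854085
cabside -16.352383543191127
[ 297   21  114  135 8067] [[295.0, 131.39999389648438], [329.20001220703125, 16.5], [416.29998779296875, 42.5], [382.1000061035156, 157.39999389648438]]
[709.3 -46.  105. ]
[1034.6 -139.   105. ]
[ 964.1 -381.3  105. ]
[ 641.1 -284.5  105. ]
```

Call:
step_arm:
  moves:
    - [0.57,-0.94,0,0,0,0]
    - [0.57,-0.94,0,0,0,0]
    - [0.57,-0.94,0,0,0,0]
    - [0.57,-0.94,0,0,0,0]
    - [0.57,-0.94,0,0,0,0]
    - [0.57,-0.94,0,0,0,0]
    - [0.57,-0.94,0,0,0,0]
    - [0.57,-0.94,0,0,0,0]
    - [0.57,-0.94,0,0,0,0]
    - [0.57,-0.94,0,0,0,0]
    - [0.57,-0.94,0,0,0,0]
    - [0.57,-0.94,0,0,0,0]
    - [0.57,-0.94,0,0,0,0]
    - [0.57,-0.94,0,0,0,0]
    - [0.57,-0.94,0,0,0,0]
    - [0.57,-0.94,0,0,0,0]
    - [0.57,-0.94,0,0,0,0]
    - [0.57,-0.94,0,0,0,0]
    - [0.57,-0.94,0,0,0,0]
    - [0.57,-0.94,0,0,0,0]
  claw: 0

```text
t: 1.77
eef_pos: [409.1, 221.0, 231.0]
eef_rot: [3.107, -0.46, -0.001]
contact_force: [0.4, -0.2, 0.2]
gripper_width: 0.001
finger_force: 0.0
```

Run:
```python
from h import *
ex=np.array([.962,-.274]);ey=np.array([.274,.962])
L,d1=tri(300,152.1,307.3,184.1);Rr,d2=tri(373.9,173.6,327.7,248.2)
print('lid',L.round(),d1,Rr.round(),d2)
h=onz('side',340.9,276.6,79);print('hinge right',h.round(),h[:2]@ex)
for p in(L,Rr,(L+Rr)/2):print(p[:2]@ex,p[:2]@ey)
# hinge line in top view: dark green far edge
for q in((300.5,143.8),(369.5,164)):
  p=onz('top',*q,79);print('h',p.round(),p[:2]@ex,p[:2]@ey)
```

```text
lid [643. -54. 169.] 0.9626396825579536 [ 589. -244.  171.] 0.9501940378740116
hinge right [ 623. -259.   79.] 669.8031498689359
633.7646473028138 124.53205301868607
633.7335458637067 -73.7827095277805
633.7490965832603 25.374671745452815
h [680. -64.  79.] 671.2930277304608 124.73400449675935
h [ 626. -257.   79.] 672.0932826372443 -75.3562166405631
```

Call:
step_arm:
  moves:
    - [0.585,-0.945,0,0,0,0]
    - [0.585,-0.945,0,0,0,0]
    - [0.585,-0.945,0,0,0,0]
    - [0.585,-0.945,0,0,0,0]
    - [0.585,-0.945,0,0,0,0]
    - [0.585,-0.945,0,0,0,0]
    - [0.585,-0.945,0,0,0,0]
    - [0.585,-0.945,0,0,0,0]
    - [0.585,-0.945,0,0,0,0]
    - [0.585,-0.945,0,0,0,0]
    - [0.585,-0.945,0,0,0,0]
    - [0.585,-0.945,0,0,0,0]
    - [0.585,-0.945,0,0,0,0]
    - [0.585,-0.945,0,0,0,0]
    - [0.585,-0.945,0,0,0,0]
    - [0.585,-0.945,0,0,0,0]
    - [0.585,-0.945,0,0,0,0]
    - [0.585,-0.945,0,0,0,0]
    - [0.585,-0.945,0,0,0,0]
    - [0,0,0,0,0,0]

```text
t: 3.43
eef_pos: [632.3, -139.8, 229.8]
eef_rot: [3.106, -0.465, -0.002]
contact_force: [0.8, 1.3, 0.1]
gripper_width: -0.003
finger_force: 0.0
```

Call:
step_arm:
  moves:
    - [0.55,-0.85,0,0,0,0]
    - [0,0,-0.6,0,0,0]
    - [0,0,-0.6,0,0,0]
    - [0,0,-0.6,0,0,0]
    - [0,0,0,0,0,0]

```text
t: 3.85
eef_pos: [640.2, -153.3, 191.8]
eef_rot: [-3.107, 0.461, 0.011]
contact_force: [0.3, -0.3, -0.4]
gripper_width: 0.003
finger_force: 0.0
```

Run:
```python
from h import *
a=ctrl.read_camera('side')[:,:,::-1]
cv2.imwrite('pics/s1.png',cv2.resize(a[110:310,230:430],(600,600),interpolation=cv2.INTER_CUBIC))
print(ctrl.get_state()['eef_pos'])
```

```text
[ 641.02340782 -153.48113109  193.43805221]
```

View pics/s1.png

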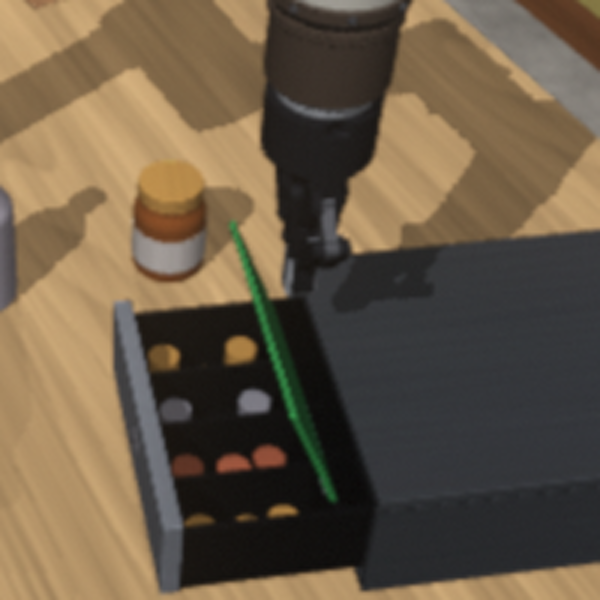

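The fingertips, at crop (297,290), are behind the lid on its cabinet side and over the gap, clear of everything.

Call:
step_arm:
  moves:
    - [0,0,-0.6,0,0,0]
    - [0,0,-0.6,0,0,0]
    - [0,0,-0.6,0,0,0]
    - [0,0,-0.6,0,0,0]
    - [-0.21,0.06,-0.25,0,0,0]
    - [-0.21,0.06,-0.25,0,0,0]
    - [-0.21,0.06,-0.25,0,0,0]
    - [-0.21,0.06,-0.25,0,0,0]
    - [-0.21,0.06,-0.25,0,0,0]
    - [-0.21,0.06,-0.25,0,0,0]
    - [0,0,0,0,0,0]

```text
t: 4.82
eef_pos: [615.4, -146.2, 116.2]
eef_rot: [-3.107, 0.46, 0.004]
contact_force: [0.1, -0.3, 0.1]
gripper_width: 0.001
finger_force: 0.0
```

Call:
step_arm:
  moves:
    - [-0.17,0.05,-0.22,0,0,0]
    - [-0.17,0.05,-0.22,0,0,0]
    - [-0.17,0.05,-0.22,0,0,0]
    - [-0.17,0.05,-0.22,0,0,0]
    - [-0.17,0.05,-0.22,0,0,0]
    - [-0.17,0.05,-0.22,0,0,0]
    - [0,0,0,0,0,0]

```text
t: 5.4
eef_pos: [594.8, -140.3, 89.4]
eef_rot: [-3.108, 0.461, 0.006]
contact_force: [-0.6, -0.4, -0.3]
gripper_width: 0.001
finger_force: 0.0
```

Run:
```python
from h import *
a=ctrl.read_camera('side')[:,:,::-1]
cv2.imwrite('pics/s2.png',cv2.resize(a[110:310,230:430],(600,600),interpolation=cv2.INTER_CUBIC))
s=ctrl.get_state();print(s['eef_pos'],s['contact_force'])
```

```text
[ 595.19171622 -140.49679108   89.83352028] [ 0.56651984 -0.68688393  0.41148771]
```

View pics/s2.png

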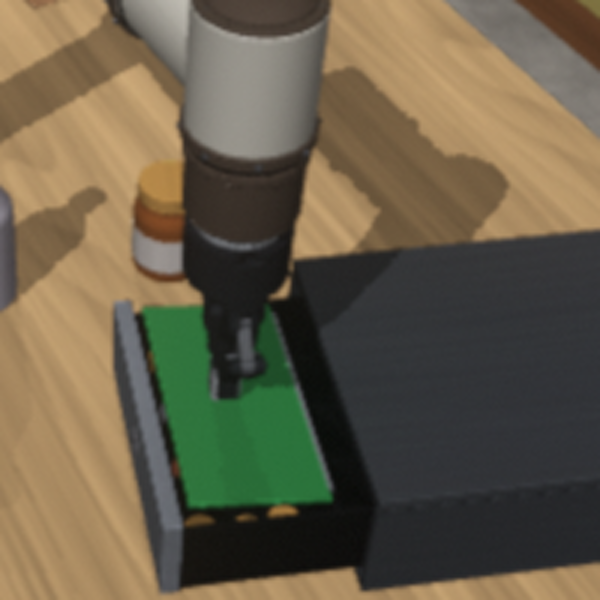

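The lid is nearly flat under the fingertips, at crop (225,390). Now I'll press it gently against its stop.

Call:
step_arm:
  moves:
    - [0,0,-0.1,0,0,0]
    - [0,0,-0.1,0,0,0]
    - [0,0,-0.1,0,0,0]
    - [0,0,-0.05,0,0,0]
    - [0,0,0,0,0,0]

```text
t: 5.87
eef_pos: [596.5, -140.7, 83.5]
eef_rot: [-3.108, 0.46, 0.001]
contact_force: [0.0, -0.1, 0.9]
gripper_width: 0.001
finger_force: 0.0
```

Call:
step_arm:
  moves:
    - [0,0,-0.05,0,0,0]
    - [0,0,-0.05,0,0,0]
    - [0,0,0,0,0,0]

```text
t: 6.12
eef_pos: [596.7, -140.7, 81.8]
eef_rot: [-3.108, 0.46, -0.0]
contact_force: [-0.1, 0.0, 0.2]
gripper_width: -0.0
finger_force: 0.0
```

Call:
step_arm:
  moves:
    - [0,0,-0.05,0,0,0]
    - [0,0,0,0,0,0]

```text
t: 6.28
eef_pos: [596.8, -140.7, 81.6]
eef_rot: [3.108, -0.459, 0.001]
contact_force: [-1.3, 0.4, 4.1]
gripper_width: -0.001
finger_force: 2.0
```

Call:
step_arm:
  moves:
    - [0,0,-0.05,0,0,0]
    - [0,0,0,0,0,0]
    - [0,0,0,0,0,0]
    - [0,0,0.5,0,0,0]
    - [0,0,1,0,0,0]
    - [0,0,1,0,0,0]
    - [-0.77,0.22,0,0,0,0]
    - [-0.77,0.22,0,0,0,0]
    - [-0.77,0.22,0,0,0,0]
    - [-0.77,0.22,0,0,0,0]
    - [-0.77,0.22,0,0,0,0]
    - [-0.77,0.22,0,0,0,0]
    - [-0.77,0.22,0,0,0,0]
    - [0,0,0,0,0,0]

```text
t: 7.45
eef_pos: [486.1, -109.5, 130.1]
eef_rot: [-3.107, 0.46, 0.003]
contact_force: [-0.3, 0.1, 0.1]
gripper_width: 0.0
finger_force: 0.0
```

Run:
```python
from h import *
a=ctrl.read_camera('side')[:,:,::-1];b=ctrl.read_camera('top')[:,:,::-1]
cv2.imwrite('pics/s3.png',np.hstack([cv2.resize(x,(400,400),interpolation=cv2.INTER_CUBIC) for x in(a[170:310,240:380],b[100:240,250:390])]))
s=ctrl.get_state();p=s['eef_pos'];print(p,p[:2]@[.962,-.274],p[:2]@[.274,.962],s['contact_force'])
```

```text
[ 489.22742804 -109.8493268   130.53015636] 500.73550131423383 28.373262896217668 [-0.14650241 -0.19372264 -0.66765077]
```

View pics/s3.png

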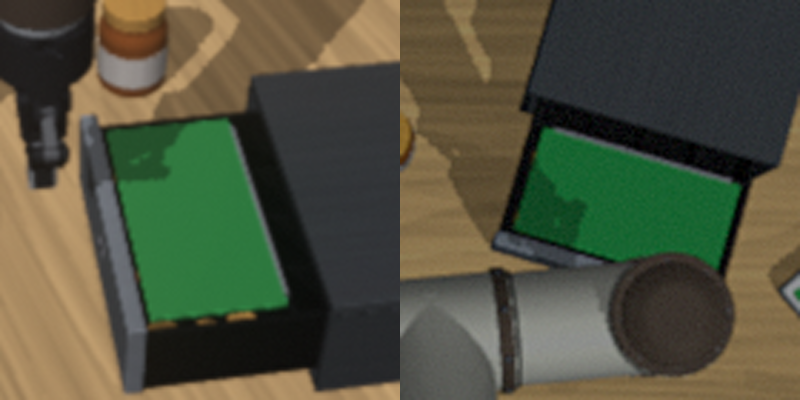

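Both views show the lid flat and the tool in front of the panel. Next I'll lower the tool and push.

Call:
step_arm:
  moves:
    - [0,0,-0.9,0,0,0]
    - [0,0,-0.9,0,0,0]
    - [0,0,-0.9,0,0,0]
    - [0,0,-0.8,0,0,0]
    - [0,0,0,0,0,0]
    - [0.3,-0.085,0,0,0,0]
    - [0.3,-0.085,0,0,0,0]
    - [0.3,-0.085,0,0,0,0]
    - [0.3,-0.085,0,0,0,0]
    - [0.3,-0.085,0,0,0,0]
    - [0.3,-0.085,0,0,0,0]
    - [0.3,-0.085,0,0,0,0]
    - [0.3,-0.085,0,0,0,0]

```text
t: 8.63
eef_pos: [536.6, -123.7, 59.9]
eef_rot: [3.107, -0.46, -0.003]
contact_force: [-2.6, 1.7, 1.4]
gripper_width: 0.0
finger_force: 1.8
```

Call:
step_arm:
  moves:
    - [0.3,-0.085,0,0,0,0]
    - [0.3,-0.085,0,0,0,0]
    - [0.3,-0.085,0,0,0,0]
    - [0.3,-0.085,0,0,0,0]
    - [0.3,-0.085,0,0,0,0]
    - [0.3,-0.085,0,0,0,0]
    - [0.3,-0.085,0,0,0,0]
    - [0.3,-0.085,0,0,0,0]
    - [0.3,-0.085,0,0,0,0]
    - [0.3,-0.085,0,0,0,0]
    - [0.3,-0.085,0,0,0,0]
    - [0.3,-0.085,0,0,0,0]
    - [0.3,-0.085,0,0,0,0]
    - [0.3,-0.085,0,0,0,0]
    - [0.3,-0.085,0,0,0,0]
    - [0.3,-0.085,0,0,0,0]

```text
t: 9.97
eef_pos: [633.3, -151.0, 59.7]
eef_rot: [3.108, -0.46, -0.001]
contact_force: [-4.0, -1.7, 0.4]
gripper_width: 0.002
finger_force: 1.8
```

Run:
```python
from h import *
a=ctrl.read_camera('side')[:,:,::-1]
cv2.imwrite('pics/s4.png',cv2.resize(a[150:310,250:410],(600,600),interpolation=cv2.INTER_CUBIC))
s=ctrl.get_state();p=s['eef_pos'];print(p,p[:2]@[.962,-.274],p[:2]@[.274,.962],s['contact_force'])
```

```text
[ 635.33096218 -151.12994299   59.91121612] 652.5979899990006 28.693678483231622 [ 1.44626902 -0.60591772  0.42050725]
```

View pics/s4.png

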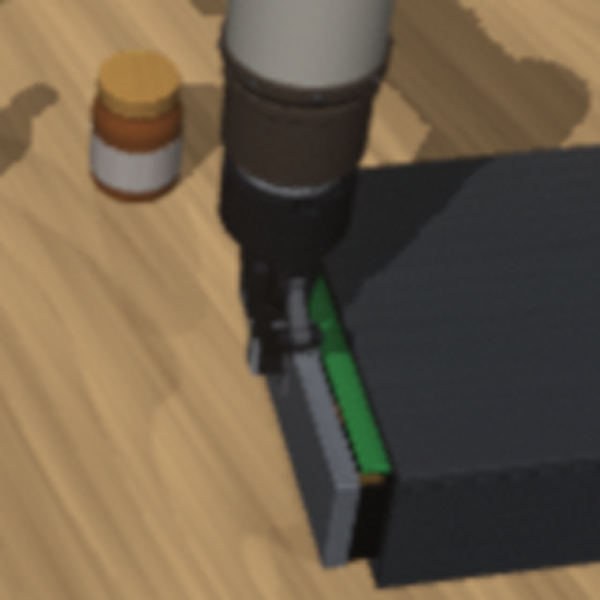

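The drawer has slid in with the lid flat, and about 30 mm remains. I'll slow down for the end.

Call:
step_arm:
  moves:
    - [0.24,-0.068,0,0,0,0]
    - [0.24,-0.068,0,0,0,0]
    - [0.24,-0.068,0,0,0,0]
    - [0.24,-0.068,0,0,0,0]
    - [0,0,0,0,0,0]

```text
t: 10.43
eef_pos: [654.4, -156.3, 60.2]
eef_rot: [-3.108, 0.459, -0.006]
contact_force: [1.0, 0.2, 0.2]
gripper_width: 0.003
finger_force: 0.0
```

Call:
step_arm:
  moves:
    - [0.1,-0.028,0,0,0,0]
    - [0.1,-0.028,0,0,0,0]
    - [0.1,-0.028,0,0,0,0]

```text
t: 10.68
eef_pos: [658.1, -157.5, 60.1]
eef_rot: [-3.108, 0.459, 0.0]
contact_force: [-3.0, 2.8, 0.8]
gripper_width: 0.001
finger_force: 1.6
```

Call:
step_arm:
  moves:
    - [0.1,-0.028,0,0,0,0]
    - [0.1,-0.028,0,0,0,0]

```text
t: 10.85
eef_pos: [660.9, -158.6, 59.7]
eef_rot: [-3.108, 0.46, 0.005]
contact_force: [-7.5, 2.8, 2.8]
gripper_width: -0.004
finger_force: 0.0
```

Call:
step_arm:
  moves:
    - [0.1,-0.028,0,0,0,0]
    - [0.1,-0.028,0,0,0,0]

```text
t: 11.02
eef_pos: [660.3, -159.4, 58.4]
eef_rot: [3.107, -0.461, -0.022]
contact_force: [-17.8, 7.2, 7.6]
gripper_width: -0.001
finger_force: 0.0
```

Call:
step_arm:
  moves:
    - [0.07,-0.02,0,0,0,0]
    - [0.07,-0.02,0,0,0,0]

```text
t: 11.18
eef_pos: [659.9, -159.6, 57.7]
eef_rot: [-3.107, 0.462, 0.034]
contact_force: [-22.1, 8.1, 10.1]
gripper_width: 0.002
finger_force: 0.0
```

Call:
step_arm:
  moves:
    - [0.07,-0.02,0,0,0,0]
    - [0.07,-0.02,0,0,0,0]

```text
t: 11.35
eef_pos: [659.5, -160.0, 56.9]
eef_rot: [-3.107, 0.463, 0.046]
contact_force: [-26.6, 8.6, 5.8]
gripper_width: -0.0
finger_force: 0.0
```

The force rises with no further motion, so it's at the stop. I'll back off and look.

Call:
step_arm:
  moves:
    - [0,0,0,0,0,0]
    - [0,0,0,0,0,0]
    - [-0.24,0.068,0,0,0,0]
    - [-0.4,0.11,0,0,0,0]
    - [-0.8,0.22,0,0,0,0]
    - [-0.8,0.22,0,0,0,0]
    - [-0.8,0.22,0,0,0,0]
    - [-0.8,0.22,0,0,0,0]
    - [-0.8,0.22,0,0,0,0]
    - [0,0,0.8,0,0,0]
    - [0,0,0.8,0,0,0]
    - [0,0,0.8,0,0,0]
    - [0,0,0.8,0,0,0]
    - [0,0,0,0,0,0]
    - [0,0,0,0,0,0]

```text
t: 12.6
eef_pos: [580.6, -136.2, 125.4]
eef_rot: [-3.107, 0.46, -0.009]
contact_force: [-0.1, -0.6, -0.9]
gripper_width: 0.003
finger_force: 0.0
```

Run:
```python
from h import *
a=ctrl.read_camera('side')[:,:,::-1];b=ctrl.read_camera('top')[:,:,::-1]
cv2.imwrite('pics/s5.png',np.hstack([cv2.resize(x,(400,400),interpolation=cv2.INTER_CUBIC) for x in(a[150:310,250:410],b[100:240,250:390])]))
s=ctrl.get_state();print(s['t'],s['eef_pos'],s['contact_force'])
```

```text
12.7 [ 578.91794559 -136.11588406  123.35864019] [-0.37498478  0.27640886  0.23204011]
```

View pics/s5.png

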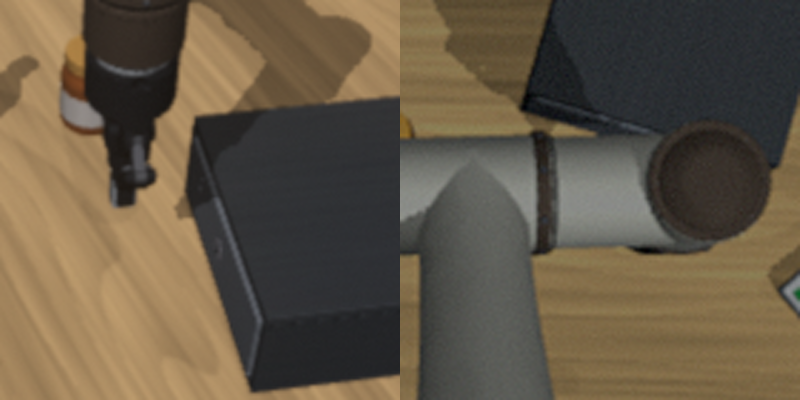

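The drawer front is flush with the cabinet, nothing shows under the top plate's edge, and the robot is clear.

```bash
python3 -c "
from rig import ctrl
print(ctrl.sign_off())"
```

```text
the job is handed in; nothing more can be done
None
```

I pressed the lid flat, pushed the drawer gently to its stop and handed the job in at about 12.7 s, with the arm clear; the last picture shows the front flush, but no verdict came back.

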